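# Hold a shelf divider against the sprung stop of a honey display tray

## Task

Set the aluminium shelf divider on the white display tray, its foot flat on the deck and its heel plate square against the sprung stop, centred on it, and press it straight into the stop with a steady force of about 10 newtons, never ramming it, so that a colleague can screw it down. Finish while still holding it pressed like that: do not let go. Leave the jars, the screwdriver and the plain angle bracket where they are.

Things in the scene. Friction and masses are not known exactly. Their poses are not given: they have to be found in the camera images.
- tray: White painted steel display tray fixed to the counter, 300 mm deep (its x) by 220 mm wide (its y). Origin: centre of its underside, on the counter; z up. Flat deck 25 mm above the counter. x points from its open front edge (robot side) to its rear upstand, which is 12 mm thick, 75 mm high above the counter, front face at x = +132 mm.
- stop: Sprung stop before the upstand: black-rubber-faced steel plate 60 mm wide, 36 high (2 to 38 above the deck), 12 thick. Origin: centre of its front face, 20 mm above the deck, moving with it; axes as the tray's, face to -x. Unloaded it is at tray x = +90 mm, y = 0. Pushed to +x it yields on a spring, no preload, 0.8 N per mm (10 N = 12.5 mm); hard end at 24 mm. Springs back.
- divider: Loose aluminium shelf divider, 0.15 to 0.31 kg. Origin: centre of its underside; z up, x along it to the heel. Foot 116 (x -58 to +58) by 60 by 6 mm. Upright fin on its middle line, 10 mm thick (y), x -58 to +52: top 60 mm above the underside for x -22 to +52, stepped down to 36 for x below -22. Heel plate across the +x end: 60 wide, 8 thick, 36 high, outer face at x = +60 mm.
- divider_grip (a point): Grasp point in the tall part of the divider's fin, in mid-thickness: at x = +10 mm, y = 0, 40 mm above the underside in the divider's frame (axes as the divider's). The fin is 10 mm thick along y here, its top 20 mm above this point; the foot's upper face is 34 mm below it.
- heel_face (a point): Centre of the outer face of the divider's heel plate, at x = +60 mm, y = 0, 18 mm above the underside; axes as the divider's, x points out of the face. This face goes against the stop.
- angle: Bystander: loose plain aluminium angle bracket 90 mm long (x), 45 mm wide, 40 mm high, two thin legs, no heel plate. It and the divider lie on opposite sides of the tray, either way round. Origin: centre of its underside.
- jar_a: Bystander: honey jar, 68 mm diameter, 85 mm high, at the far left. Origin: centre of its underside.
- jar_b: Bystander: honey jar like the other, at the far right. Origin: centre of its underside.
- driver: Bystander: screwdriver about 200 mm long lying on the counter at the near left, roughly crosswise.
Not all that is in view belongs to the job. Leave any pink or turquoise look-alike of the divider alone.

How it is judged:
At the end, for the whole second after the job is handed in: Through the last second the divider stands on the deck (within 5 mm, upright within 0.09 rad), heel within 6 mm of the stop, centred within 9 mm, square within 0.08 rad, at rest, pressed into the stop with 6 to 15 N, fingers touching it (over 2 N); bystanders within 30 mm of their starts (contact force between stop and divider between 6 and 15 N and contact force between the fingers and divider above 2 N and x of heel_face in the frame of stop between -0.006 and 0.006 m and y of heel_face in the frame of stop between -0.009 and 0.009 m and z of heel_face in the frame of tray between 0.038 and 0.048 m and angle between divider's own z axis and vertical below 0.09 rad and angle between the x axis of divider and the x axis of tray, either way round below 0.08 rad and linear speed of divider below 0.02 m/s and distance of each of angle, jar_a, jar_b, driver from where it was at the start of the episode below 0.03 m); the arm keeps its last pose, push and grip.
It fails at once if the divider is rammed into the stop with more than 30 N (contact force between stop and divider above 30 N).
It fails at once if a bystander is pushed away (distance of any of angle, jar_a, jar_b, driver from where it was at the start of the episode above 0.03 m).
It also fails if it takes over 45 s, if anything falls off the work surface, if the arm or the gripper's body presses on something with over 40 N, if the wrist force passes 120 N, or if a joint passes its speed limit or range.

## Robot

A 7-joint arm with a two-finger parallel gripper is mounted at the origin on the work surface. World frame = base frame: x ahead of the robot, y to its left, z up, the work surface at z = 0. Lengths are in m, angles in rad, forces in N, time in s.
With the tool pointing down it reaches from about 0.425 to 0.875 m from the base axis. Payload 4.7 kg.
Tool frame: the origin (TCP) lies on the centre line of the jaws, within the pads' length; the fingertips stand ahead of it and the grasp point (between the pads) lies 2 mm behind it (nose_length is the z of the fingertips in the tool frame, in m); z points along the fingers, y is the line along which they close (so a half turn about z gives the same grasp; the last joint's range is limited). The gripper opens to 87 mm and grips with 3 to 60 N. Pads are 19 mm wide; open, the fingers measure 117 mm over their backs; the gripper's body (75 mm by 190 mm) begins 51 mm behind the grasp point.
Start: joints at [1.342, 0.321, -0.07, 1.45, 0.023, 1.371, -0.057], TCP at [0.156, -0.631, 0.24] pointing down, gripper open.
Joint ranges: [-2.86, 2.86], [-0.3, 2.09], [-1.38, 1.24], [0.06, 2.45], [-1.56, 4.7], [0.09, 2.05], [-2.69, 2.69]. Speed limits (rad/s): [2.57, 2.57, 3.14, 3.14, 3.14, 3.14, 3.14].

## Interface

Orientations are given as a rotation vector (axis times angle).
In Python, from bench import * gives the robot as it stands.
- The arm moves only by the tool send_rows, never from a script. Its arguments are lists of equal length, an entry for each row: "xyz": the shift along the tool's x, y, z in mm, a list of three; "dr": the turn, a rotation vector about the tool's x, y, z in rad, a list of three. A call has exactly 10 rows; each row is the pose to reach, as a shift and turn from the pose commanded when the call began, along the tool's axes at that moment; what a row does not reach only later rows make up. A row lasts 1/12 s, in which the tool goes at most 41.7 mm and 7.16 degrees, less where a joint would pass 70% of its speed; a pose out of reach is approached as far as the arm can. A call with a gripper value outside its range is refused whole. "jaw" is the finger opening in mm, from 0 to 87, set as the call begins (left out, the last holds). The fingers move at their own pace and stop on an object; "grip_force" is the grip in N (left out, the last holds). Time passes only in rows, so rows that repeat a pose let the fingers close, or fill a call up. It gives the time, the measured TCP pose, the force, the opening and the grip force at its end, in the units of the state.
- get_state(): the state, without advancing time (a new reading comes with each control period).
- get_image(name): name is "scene" or "side" or "wrist"; returns the picture (400x640x3 uint8, red, green, blue); there is no depth.
- calibration(name): a dict with "vfov" (degrees; the focal length in pixels is half the picture's height over the tangent of half this angle, whatever the lens; pixels are square), "cx", "cy" (the principal point, pixels), "rvec" (rotation vector, rad) and "tvec" (3), from world to camera coordinates, as OpenCV has them; the wrist camera has in their place "hand_eye" (4x4, takes a point from camera to tool coordinates, whose origin is the TCP and whose axes are the flange's). Camera axes: x right, y down, z forward; pixel columns grow to the right and rows downward; lengths in m; the calibration is good to about 2 mm. A picture is of the moment at which its call begins: read the wrist's pose just before it. calibration takes no time and is no camera call.
- close_job(): hands the job in; it is judged then, once.
The state is a dict: "time": time; "joint_positions": joint angles; "qd": joint speeds; "joint_torque": joint torques, N m; "position": TCP position; "tool_rot": TCP orientation; "ft_force": force on the tool from outside, world axes, zero at the start; "torque": the same for the moment, N m; "grip_width": opening from 0.0 (shut) to 1.0 (fully open); "grip_force": force on a finger pad.
Only numpy, scipy, OpenCV 4.12 (cv2) and the standard library are available. Lean on these libraries where they do the work, as an engineer would, in place of code of your own. Each camera call takes 0.05 s, during which the arm holds its last target. There are 200 camera calls.

## Working session

There is one attempt and no reset: what is moved stays moved. The work goes in short steps, Python scripts to look and compute and a tool call to move; the robot and the scene stay as the last step left them, time stands still between calls to the robot, and variables do not carry over. Pictures are saved under pics/ and viewed, at most 10 in all, crops included, and the job is handed in when it is done.

Besides the shell and the picture viewer there is one more tool, called after ">>>" in YAML: its name, and indented under it one key for each argument. send_rows: Moves the arm, as the interface text tells. Its arguments: {"type":"object","properties":{"xyz":{"type":"array"},"dr":{"type":"array"},"jaw":{"type":"number"},"grip_force":{"type":"number"}},"required":["xyz","dr"]}

```bash
mkdir -p pics
python3 - <<'E'
from bench import *
import cv2
s=get_state();print(s)
for n in("scene","side"):
    cv2.imwrite(f"pics/{n}0.png",get_image(n)[:,:,::-1]);print(n,calibration(n))
print(calibration("wrist"))
try: print(nose_length)
except Exception as e: print(e)
E
```

```text
{'time': 0.0, 'joint_positions': array([ 1.34209797,  0.32183278, -0.07005626,  1.45167174,  0.02257357,
        1.37076517, -0.05689339]), 'qd': array([-3.54259127e-04, -1.18177943e-03,  4.67152545e-05,  2.31231959e-04,
       -1.50724886e-04, -1.50155036e-03, -5.57635044e-04]), 'joint_torque': array([-8.37626408e-05, -4.91288245e+01, -4.03518649e-01, -3.12537754e+01,
       -6.35458692e-02,  4.36235487e-02,  1.78831206e-04]), 'position': array([ 0.15609561, -0.63045345,  0.23845652]), 'tool_rot': array([-3.11661821e+00, -3.80232224e-01,  4.83086660e-04]), 'ft_force': array([ 0.05674875,  0.17852201, -0.09989352]), 'torque': array([-0.00197715, -0.04795468,  0.02335838]), 'grip_force': 0.0, 'grip_width': 0.998567814916282}
scene {'vfov': 55.34224155609691, 'cx': 316.8767743226248, 'cy': 197.90089844178604, 'rvec': array([ 2.2015797 ,  1.20596594, -0.44076215]), 'tvec': array([-0.32740142, -0.29273187,  1.47030992])}
side {'vfov': 56.78423832738244, 'cx': 318.0393127324573, 'cy': 200.17534483322228, 'rvec': array([ 0.85954377, -2.46380183,  1.17485611]), 'tvec': array([0.47310956, 0.24548074, 1.06623556])}
{'vfov': 71.0151412820723, 'cx': 318.90798050491975, 'cy': 198.029007938684, 'hand_eye': array([[ 3.38185276e-05, -9.51647199e-01, -3.07193110e-01,
         8.54650021e-02],
       [ 9.99999972e-01, -4.00934529e-05,  2.34293500e-04,
         1.94935098e-04],
       [-2.35281185e-04, -3.07193109e-01,  9.51647171e-01,
        -1.45078849e-01],
       [ 0.00000000e+00,  0.00000000e+00,  0.00000000e+00,
         1.00000000e+00]])}
0.017
```

View pics/scene0.png

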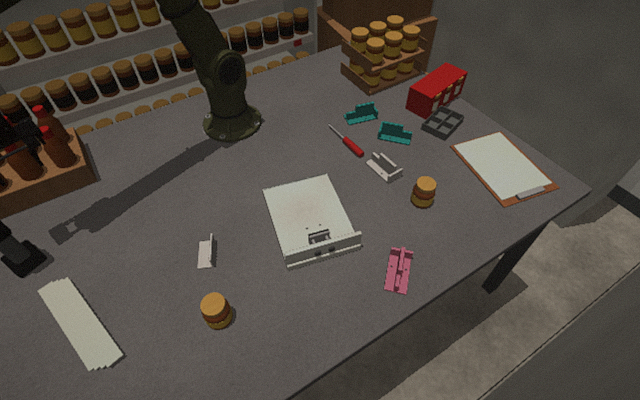

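View pics/side0.png

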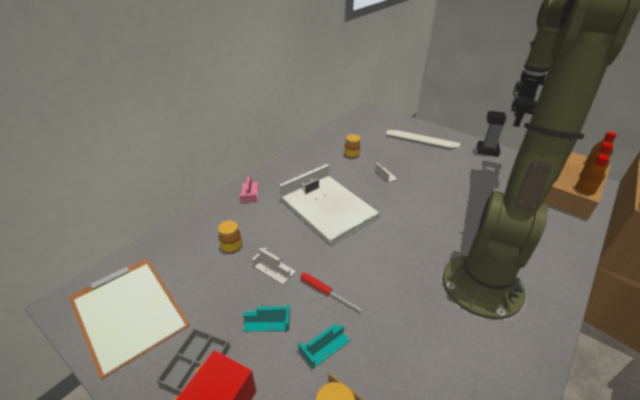

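The scene view shows the tray (scene 312,220), aluminium pieces at (383,166) and (206,252), turquoise look-alikes at (361,113) and (395,132), and a pink one at (398,270). The piece at (383,166), side (273,265), appears to have a foot, fin and heel plate. The one at (206,252) looks like the plain two-legged angle. I'll confirm in one crop.

```bash
cat > h.py <<'E'
import numpy as np,cv2
from bench import *
def K(n):
    c=calibration(n);f=200/np.tan(np.radians(c["vfov"])/2)
    return np.array([[f,0,c["cx"]],[0,f,c["cy"]],[0,0,1]])
def RT(n,s=None):
    c=calibration(n)
    if n!="wrist": return cv2.Rodrigues(c["rvec"])[0],np.array(c["tvec"])
    T=np.eye(4);T[:3,:3]=cv2.Rodrigues(s["tool_rot"])[0];T[:3,3]=s["position"]
    T=np.linalg.inv(T@c["hand_eye"]);return T[:3,:3],T[:3,3]
def cast(n,uv,z,s=None):
    R,t=RT(n,s);uv=np.atleast_2d(np.float64(uv));C=-R.T@t
    d=np.c_[uv,np.ones(len(uv))]@np.linalg.inv(K(n)).T@R
    return C+d*((np.float64(z)-C[2])/d[:,2])[:,None]
def proj(n,P,s=None):
    R,t=RT(n,s);q=(np.atleast_2d(P)@R.T+t)@K(n).T;return q[:,:2]/q[:,2:]
E
python3 - <<'E'
from h import *
A=cv2.imread("pics/scene0.png");B=cv2.imread("pics/side0.png")
c=lambda I,x,y,w,h:cv2.resize(I[y:y+h,x:x+w],(400,300),interpolation=cv2.INTER_CUBIC)
cv2.imwrite("pics/c1.png",np.vstack([np.hstack([c(A,350,140,64,48),c(B,240,241,64,48)]),np.hstack([c(A,175,228,64,48),c(A,255,170,120,100)])]))
print(cast("scene",[[383,168],[206,252],[312,220],[265,192],[325,176],[290,265],[360,243]],0.0).round(3))
print(cast("side",[[272,268],[385,172],[330,240],[377,212]],0.0).round(3))
E
```

```text
[[ 0.508  0.334  0.   ]
 [ 0.493 -0.305  0.   ]
 [ 0.562  0.013  0.   ]
 [ 0.384 -0.056 -0.   ]
 [ 0.431  0.147  0.   ]
 [ 0.661 -0.122  0.   ]
 [ 0.709  0.088  0.   ]]
[[ 0.519  0.33   0.   ]
 [ 0.511 -0.323  0.   ]
 [ 0.453  0.127  0.   ]
 [ 0.406 -0.088  0.   ]]
```

View pics/c1.png

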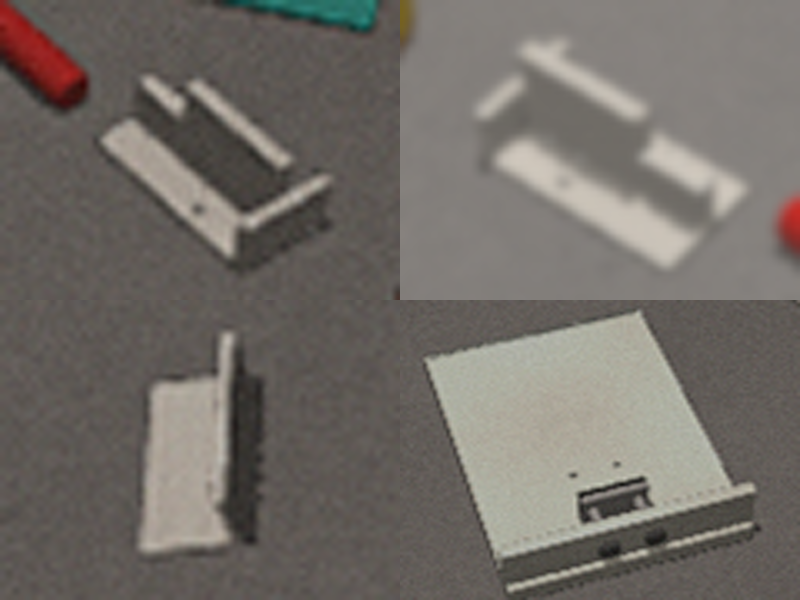

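Confirmed: the piece at (383,166) has a stepped fin, foot and heel plate (heel at lower right in the scene view), so it is the divider. The one at (206,252) is the plain angle. The tray and stop are clear.

Run:
```python
from h import *
f=cast("scene",[[380.4,153.1],[396.4,165.9]],.06);l=cast("scene",[[373.2,152.5],[379.3,157.1]],.036);h=cast("scene",[[388.4,174.9],[402.5,168.8]],.036)
g=cast("scene",[[366.8,162.1],[387.6,176.5]],.006)
print("fin",f.round(3),"low",l.round(3),"heel",h.round(3),"foot",g.round(3))
for a in(f,h,g): d=a[1]-a[0];print(np.linalg.norm(d),np.degrees(np.arctan2(d[1],d[0])))
u=(f[1]-f[0])/np.linalg.norm(f[1]-f[0]);print("grip est",f.mean(0)-5e-3*u)
# side view fin tall top
s=cast("side",240+np.array([[0,0]]),.06)
q=lambda x,y:(240+(x-400)*.16,241+y*.16)
s=cast("side",[q(525,48),q(648,112)],.06);print("side fin",s.round(3))
t=cast("scene",[[262.5,189],[327,174.3]],.025);w=cast("scene",[[285,254.3],[361.5,232.3]],.075)
print("tray",t.round(3),w.round(3))
for a in(t,w): d=a[1]-a[0];print(np.linalg.norm(d),np.degrees(np.arctan2(d[1],d[0]))-90)
print("screwdriver",cast("scene",[[330,125],[346,141],[362,156]],.012).round(3))
print("jars",cast("scene",[[426,180],[213,300]],.085).round(3))
```

```text
fin [[0.49  0.328 0.06 ]
 [0.565 0.334 0.06 ]] low [[0.457 0.327 0.036]
 [0.485 0.33  0.036]] heel [[0.566 0.304 0.036]
 [0.57  0.361 0.036]] foot [[0.459 0.301 0.006]
 [0.551 0.318 0.006]]
0.07475759995491274 4.954519067285903
0.05637756701509444 86.07351743974145
0.09322141844129114 10.867186823177375
grip est [0.52243601 0.33057222 0.06      ]
side fin [[0.558 0.333 0.06 ]
 [0.486 0.327 0.06 ]]
tray [[ 0.389 -0.065  0.025]
 [ 0.447  0.144  0.025]] [[ 0.666 -0.134  0.075]
 [ 0.719  0.078  0.075]]
0.21656118960146853 -15.685888231085173
0.2185747702453068 -14.049024877334688
screwdriver [[0.233 0.299 0.012]
 [0.338 0.298 0.012]
 [0.431 0.301 0.012]]
jars [[ 0.676  0.352  0.085]
 [ 0.688 -0.345  0.085]]
```

>>> send_rows:
  xyz:
    - [31, -16, 0]
    - [62, -32, 0]
    - [94, -48, 0]
    - [125, -64, 0]
    - [156, -80, 0]
    - [187, -97, 0]
    - [218, -113, 0]
    - [250, -129, 0]
    - [281, -145, 0]
    - [312, -161, 0]
  dr:
    - [0, 0, 0]
    - [0, 0, 0]
    - [0, 0, 0]
    - [0, 0, 0]
    - [0, 0, 0]
    - [0, 0, 0]
    - [0, 0, 0]
    - [0, 0, 0]
    - [0, 0, 0]
    - [0, 0, 0]
  jaw: 60

```text
time: 0.93
position: [0.4212, -0.3982, 0.2392]
tool_rot: [-3.118, -0.38, 0.001]
ft_force: [-0.4, -1.0, -0.8]
grip_width: 0.687
grip_force: 0.0
```

>>> send_rows:
  xyz:
    - [20, -34, 0]
    - [40, -69, 0]
    - [60, -103, 0]
    - [80, -137, 0]
    - [99, -171, 0]
    - [119, -206, 0]
    - [139, -240, 0]
    - [158, -274, 0]
    - [178, -309, 0]
    - [198, -343, 0]
  dr:
    - [0, 0, 0]
    - [0, 0, 0]
    - [0, 0, 0]
    - [0, 0, 0]
    - [0, 0, 0]
    - [0, 0, 0]
    - [0, 0, 0]
    - [0, 0, 0]
    - [0, 0, 0]
    - [0, 0, 0]

```text
time: 1.77
position: [0.5299, -0.0172, 0.2394]
tool_rot: [3.118, 0.38, -0.0]
ft_force: [0.8, 0.1, -0.7]
grip_width: 0.687
grip_force: 0.0
```

Run:
```python
from h import *
s=get_state();I=get_image("wrist");cv2.imwrite("pics/w1.png",I[:,:,::-1])
print(s["time"],s["position"],s["tool_rot"],s["ft_force"])
print("stop pred",proj("wrist",[0.650,-.022,.045],s))
```

```text
1.7667 [ 0.52994914 -0.01721542  0.23941502] [ 3.11805393e+00  3.80103321e-01 -3.67245214e-04] [ 0.82729852  0.14461193 -0.67584998]
stop pred [[348.49133979  79.4082708 ]]
```

View pics/w1.png

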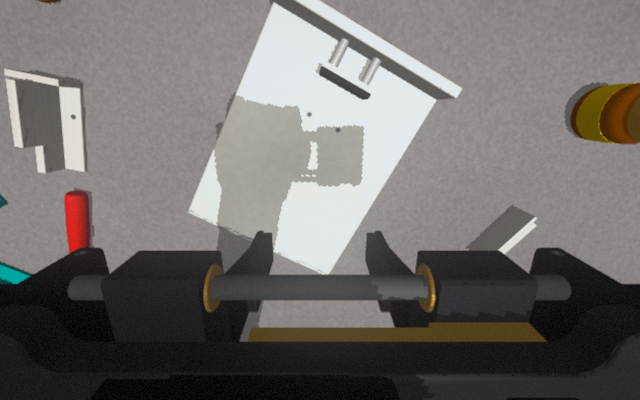

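Everything is visible from here: tray front corners (189,212) and (327,273), stop's dark strip (318,66)–(370,95), and the divider at left with its fin near (40,110). I'll measure from this image.

```bash
cat > m.py <<'E'
from h import *
I=cv2.imread("pics/w1.png");s=dict(position=np.array([.52994914,-.01721542,.23941502]),tool_rot=np.array([3.11805393,.380103321,-.00036724]))
g=I.max(2)
m=np.zeros_like(g);m[50:110,305:380]=(g[50:110,305:380]<70)*255
c=max(cv2.findContours(m,0,2)[0],key=cv2.contourArea);r=cv2.boxPoints(cv2.minAreaRect(c));print("stop box",r.round(1).tolist())
P=cast("wrist",r,.063,s);print(P.round(4))
t=cast("wrist",[[189,212],[327,273]],.025,s);print("front",t.round(4),np.linalg.norm(t[1]-t[0]),np.degrees(np.arctan2(*(t[0]-t[1])[1::-1]))-90)
# side edges: left (189,212)->(235,100); right (327,273)->(435,105)
for a in([[189,212],[272,8]],[[327,273],[436,101]]):
    p=cast("wrist",a,.025,s);d=p[1]-p[0];print("edge",p.round(4),np.degrees(np.arctan2(d[1],d[0])))
E
python3 m.py
python3 - <<'E'
import cv2,numpy as np
I=cv2.imread("pics/w1.png")
c=lambda x,y,w,h:cv2.resize(I[y:y+h,x:x+w],(400,400),interpolation=cv2.INTER_CUBIC)
cv2.imwrite("pics/c2.png",np.hstack([c(300,30,80,80),c(0,60,120,120)]))
E
```

```text
stop box [[342.6000061035156, 87.80000305175781], [343.79998779296875, 85.4000015258789], [365.79998779296875, 96.4000015258789], [364.6000061035156, 98.80000305175781]]
[[ 0.6385 -0.0168  0.063 ]
 [ 0.6411 -0.0174  0.063 ]
 [ 0.6362 -0.0434  0.063 ]
 [ 0.6336 -0.0428  0.063 ]]
front [[ 0.4381  0.1429  0.025 ]
 [ 0.3903 -0.0645  0.025 ]] 0.21278724938221108 -12.964361919051228
edge [[0.4381 0.1429 0.025 ]
 [0.7021 0.0784 0.025 ]] -13.721144655716918
edge [[ 0.3903 -0.0645  0.025 ]
 [ 0.6544 -0.1331  0.025 ]] -14.562708365201354
```

View pics/c2.png

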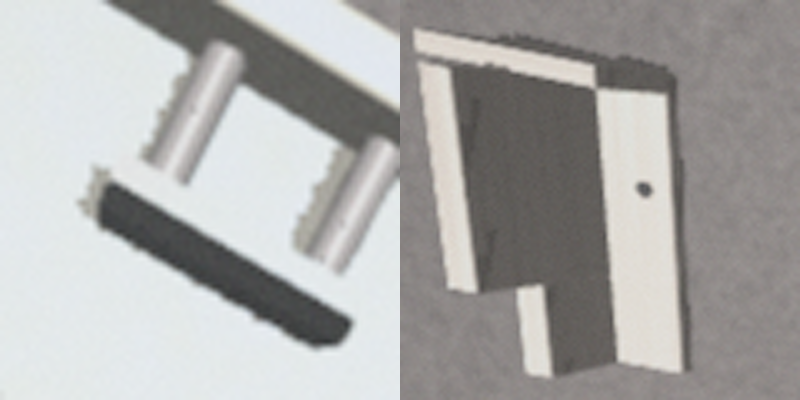

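The crop shows the stop's rubber face with its top edge at (321,66.6)–(370.4,94). The fin top's midline runs (10.5,79.5)–(18.6,147), and the heel top's outer edge runs (4.5,69)–(58.5,79.5).

```bash
cat >> m.py <<'E'
print("----")
def seg(n,a,z):
    p=cast("wrist",a,z,s);d=p[1]-p[0];print(n,p.round(4).tolist(),"len",np.linalg.norm(d).round(4),"deg",np.degrees(np.arctan2(d[1],d[0])).round(2),"mid",p.mean(0).round(4));return p
seg("stop top",[[370.4,94],[321,66.6]],.063)
seg("stop bot",[[367.5,99],[320,73.5]],.027)
seg("fin",[[18.6,147],[10.5,79.5]],.06)
seg("low",[[41.4,172.5],[39.6,146.1]],.036)
seg("heel",[[58.5,79],[4.5,69]],.036)
seg("foot right edge",[[85,171],[80,88]],.006)
E
python3 m.py|sed 1,/----/d
```

```text
stop top [[0.6397, -0.0475, 0.063], [0.6531, 0.0106, 0.063]] len 0.0596 deg 77.08 mid [ 0.6464 -0.0184  0.063 ]
stop bot [[0.6365, -0.0515, 0.027], [0.6501, 0.0108, 0.027]] len 0.0637 deg 77.66 mid [ 0.6433 -0.0203  0.027 ]
fin [[0.4883, 0.3273, 0.06], [0.5614, 0.33, 0.06]] len 0.0732 deg 2.13 mid [0.5248 0.3286 0.06  ]
low [[0.4523, 0.3257, 0.036], [0.4864, 0.3261, 0.036]] len 0.0341 deg 0.54 mid [0.4693 0.3259 0.036 ]
heel [[0.5714, 0.3007, 0.036], [0.5676, 0.3598, 0.036]] len 0.0593 deg 93.7 mid [0.5695 0.3302 0.036 ]
foot right edge [[0.455, 0.2952, 0.006], [0.5634, 0.3004, 0.006]] len 0.1085 deg 2.74 mid [0.5092 0.2978 0.006 ]
```

>>> send_rows:
  xyz:
    - [7, -34, 0]
    - [15, -68, 0]
    - [22, -101, 0]
    - [29, -135, 0]
    - [37, -169, 0]
    - [44, -203, 15]
    - [51, -236, 40]
    - [59, -270, 65]
    - [66, -304, 90]
    - [73, -338, 110]
  dr:
    - [0, 0, 0.02]
    - [0, 0, 0.04]
    - [0, 0, 0.06]
    - [0, 0, 0.08]
    - [0, 0, 0.1]
    - [0, 0, 0.12]
    - [0, 0, 0.14]
    - [0, 0, 0.16]
    - [0, 0, 0.18]
    - [0, 0, 0.195]
  jaw: 50

```text
time: 2.65
position: [0.5194, 0.3257, 0.1279]
tool_rot: [3.139, 0.072, -0.002]
ft_force: [0.2, 0.6, 0.8]
grip_width: 0.577
grip_force: 0.0
```

Run:
```python
from h import *
s=get_state();I=get_image("wrist");cv2.imwrite("pics/w2.png",I[:,:,::-1])
R=cv2.Rodrigues(s["tool_rot"])[0]
print(s["time"],s["position"],np.degrees(np.arctan2(R[1,0],R[0,0])),R[:,2],s["ft_force"])
print("to go tool mm",R.T@(np.array([.520,.3283,.038])-s["position"])*1000)
```

```text
2.65 [0.51942493 0.32567691 0.12787297] 2.620034766759537 [-0.00117102 -0.00167986 -0.9999979 ] [0.23901218 0.60282241 0.83212836]
to go tool mm [ 0.8064117  -2.74005567 89.86769833]
```

View pics/w2.png

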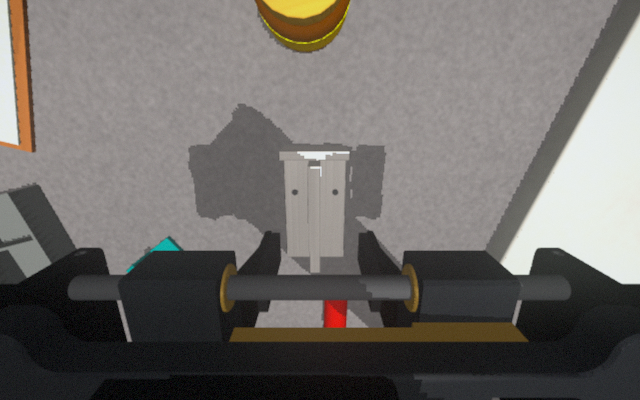

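The wrist view shows the fin (315,168)–(316,270) centred between the fingers and aligned with them. Next I descend and close.

>>> send_rows:
  xyz:
    - [0, 0, 18]
    - [0, 0, 36]
    - [0, 0, 54]
    - [0, 0, 68]
    - [0, 0, 78]
    - [0, 0, 85]
    - [0, 0, 90]
    - [0, 0, 90]
    - [0, 0, 90]
    - [0, 0, 90]
  dr:
    - [0, 0, 0]
    - [0, 0, 0]
    - [0, 0, 0]
    - [0, 0, 0]
    - [0, 0, 0]
    - [0, 0, 0]
    - [0, 0, 0]
    - [0, 0, 0]
    - [0, 0, 0]
    - [0, 0, 0]

```text
time: 3.53
position: [0.5203, 0.3259, 0.041]
tool_rot: [-3.14, -0.075, -0.002]
ft_force: [0.7, 0.1, 0.9]
grip_width: 0.577
grip_force: 0.0
```

>>> send_rows:
  xyz:
    - [0, 0, 0]
    - [0, 0, 0]
    - [0, 0, 0]
    - [0, 0, 0]
    - [0, 0, 0]
    - [0, 0, 0]
    - [0, 0, 0]
    - [0, 0, 0]
    - [0, 0, 0]
    - [0, 0, 0]
  dr:
    - [0, 0, 0]
    - [0, 0, 0]
    - [0, 0, 0]
    - [0, 0, 0]
    - [0, 0, 0]
    - [0, 0, 0]
    - [0, 0, 0]
    - [0, 0, 0]
    - [0, 0, 0]
    - [0, 0, 0]
  jaw: 0
  grip_force: 45

```text
time: 4.37
position: [0.5197, 0.3259, 0.0401]
tool_rot: [-3.14, -0.076, -0.0]
ft_force: [0.3, 0.9, 0.1]
grip_width: 0.114
grip_force: 45.0
```

Run:
```python
from h import *
s=get_state();R=cv2.Rodrigues(s["tool_rot"])[0]
print(s["time"],s["position"],np.degrees(np.arctan2(R[1,0],R[0,0])),R[:,2],s["ft_force"],s["grip_width"]*87)
```

```text
4.3667 [0.51965657 0.32593414 0.04012927] 2.755102968408963 [ 5.78005948e-05  4.02350043e-04 -9.99999917e-01] [0.26831144 0.93083479 0.14266293] 9.95790074692797
```

>>> send_rows:
  xyz:
    - [0, 0, -15]
    - [0, 0, -38]
    - [0, 0, -60]
    - [0, 10, -70]
    - [2, 30, -70]
    - [5, 55, -70]
    - [8, 85, -70]
    - [11, 115, -70]
    - [14, 145, -70]
    - [17, 175, -70]
  dr:
    - [0, 0, 0]
    - [0, 0, 0]
    - [0, 0, 0]
    - [0, 0, 0.02]
    - [0, 0, 0.04]
    - [0, 0, 0.06]
    - [0, 0, 0.08]
    - [0, 0, 0.1]
    - [0, 0, 0.12]
    - [0, 0, 0.14]

```text
time: 5.2
position: [0.5447, 0.1488, 0.1102]
tool_rot: [3.137, -0.149, -0.001]
ft_force: [0.2, -0.1, -1.4]
grip_width: 0.109
grip_force: 45.0
```

Run:
```python
from h import *
s=get_state();R=cv2.Rodrigues(s["tool_rot"])[0]
a=np.degrees(np.arctan2(R[1,0],R[0,0]));print(s["time"],s["position"],a,s["ft_force"],s["grip_width"]*87)
print("to pre",R.T@(np.array([.5687,.0004,.085])-s["position"])*1000,np.radians(a+13.5))
```

```text
5.2 [0.54469253 0.14880429 0.11018908] -5.427990592897709 [ 0.2104008  -0.12806344 -1.37082674] 9.482226000798649
to pre [ 37.94663272 145.4338565   25.37179326] 0.14088314140589034
```

>>> send_rows:
  xyz:
    - [7, 28, 0]
    - [14, 55, 0]
    - [21, 80, 0]
    - [27, 102, 2]
    - [32, 120, 6]
    - [35, 133, 12]
    - [37, 141, 18]
    - [38, 145, 23]
    - [38, 145, 25]
    - [38, 145, 25]
  dr:
    - [0, 0, 0.02]
    - [0, 0, 0.04]
    - [0, 0, 0.06]
    - [0, 0, 0.08]
    - [0, 0, 0.1]
    - [0, 0, 0.12]
    - [0, 0, 0.13]
    - [0, 0, 0.14]
    - [0, 0, 0.14]
    - [0, 0, 0.14]

```text
time: 6.03
position: [0.5687, 0.0051, 0.0841]
tool_rot: [-3.12, 0.361, 0.003]
ft_force: [0.7, 1.4, -1.7]
grip_width: 0.109
grip_force: 45.0
```

Run:
```python
from h import *
s=get_state();I=get_image("wrist");cv2.imwrite("pics/w3.png",cv2.resize(I[20:320,120:520,::-1],(800,600),interpolation=cv2.INTER_CUBIC));cv2.imwrite("pics/w3f.png",I[:,:,::-1])
R=cv2.Rodrigues(s["tool_rot"])[0]
print(s["time"],s["position"].tolist(),s["tool_rot"].tolist(),np.degrees(np.arctan2(R[1,0],R[0,0])),R[:,2],s["ft_force"],s["grip_width"]*87)
```

```text
6.0333 [0.568745587506573, 0.005134648921697798, 0.08408003356596988] [-3.119972962288012, 0.36106844075505495, 0.003143958961075858] -13.202694048387107 [-0.00189738  0.00101961 -0.99999768] [ 0.71789484  1.41792505 -1.65543816] 9.489419844071008
```

View pics/w3.png

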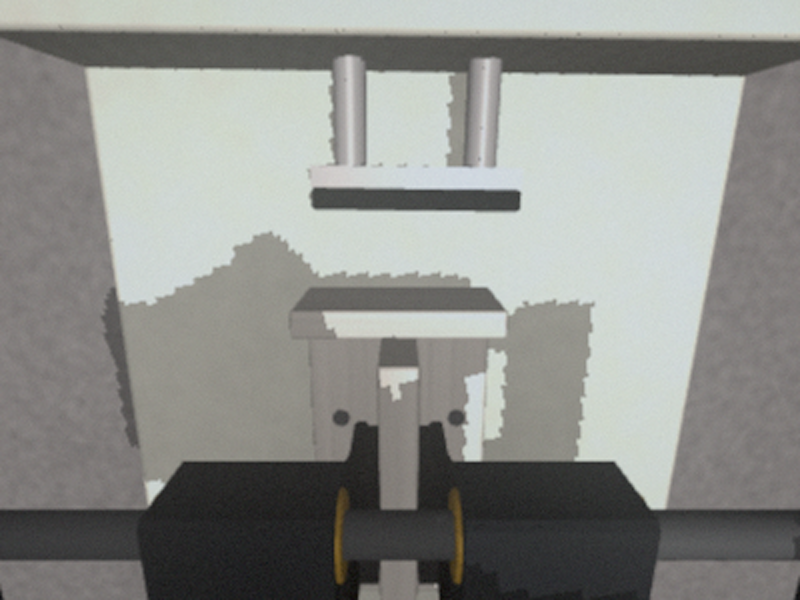

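The wrist view shows the heel's outer top edge (289,311)–(506,310) just ahead of the stop face's top edge (312,188)–(520,191), both in crop pixels. The stop lies slightly right of the heel's centre.

Run:
```python
from h import *
s=dict(position=np.array([.568745587506573,.005134648921697798,.08408003356596988]),tool_rot=np.array([-3.119972962288012,.36106844075505495,.003143958961075858]))
R=cv2.Rodrigues(s["tool_rot"])[0]
def seg(n,a,z):
    p=cast("wrist",np.array(a)/2.+[120,20],z,s);d=p[1]-p[0];q=((p-s["position"])@R)*1000;m=q.mean(0)
    print(n,"len",(np.linalg.norm(d)*1000).round(1),"world deg",(np.degrees(np.arctan2(d[1],d[0]))-90).round(2),"tool mid",m.round(1),"world mid",p.mean(0).round(4))
seg("stop top",[[520,191],[312,188]],.063)
seg("stop bot",[[518,210],[313,208]],.027)
seg("upstand base",[[743,75],[87,67]],.025)
seg("heel top",[[506,310.5],[289,311]],.080)
seg("heel bot",[[485,288],[312,288]],.046)
```

```text
stop top len 59.1 world deg -13.99 tool mid [81.6  5.2 20.9] world mid [ 0.647  -0.0185  0.063 ]
stop bot len 71.6 world deg -13.74 tool mid [74.3  6.2 56.9] world mid [ 0.6395 -0.0178  0.027 ]
upstand base len 215.4 world deg -13.83 tool mid [118.    5.9  58.8] world mid [ 0.6822 -0.0275  0.025 ]
heel top len 59.1 world deg -13.06 tool mid [50.4 -0.1  4. ] world mid [ 0.6178 -0.0062  0.08  ]
heel bot len 57.1 world deg -13.2 tool mid [50.   0.2 38. ] world mid [ 0.6173 -0.0065  0.046 ]
```

>>> send_rows:
  xyz:
    - [0, 1, 2]
    - [0, 2, 5]
    - [0, 3, 8]
    - [0, 4, 11]
    - [0, 5, 13]
    - [0, 5, 15]
    - [0, 5, 16]
    - [0, 5, 16]
    - [0, 5, 16]
    - [0, 5, 16]
  dr:
    - [0, 0, 0.005]
    - [0, 0, 0.01]
    - [0, 0, 0.01]
    - [0, 0, 0.01]
    - [0, 0, 0.01]
    - [0, 0, 0.01]
    - [0, 0, 0.01]
    - [0, 0, 0.01]
    - [0, 0, 0.01]
    - [0, 0, 0.01]
  grip_force: 60

```text
time: 6.92
position: [0.5686, -0.0011, 0.0692]
tool_rot: [3.119, -0.379, 0.0]
ft_force: [-0.8, 0.3, -1.9]
grip_width: 0.108
grip_force: 60.0
```

```bash
cat > st.py <<'E'
from h import *
s=get_state();R=cv2.Rodrigues(s["tool_rot"])[0];a=np.degrees(np.arctan2(R[1,0],R[0,0]))
u=np.array([np.cos(np.radians(-13.7)),np.sin(np.radians(-13.7)),0]);v=np.array([-u[1],u[0],0]);d=s["position"]-np.array([.647,-.0185,0])
print("t",s["time"],"pos",s["position"].round(4),"yaw",a.round(2),"tilt",R[:,2].round(4)[:2])
print("rel stop: along %.1f across %.1f  F along %.2f across %.2f z %.2f"%(d@u*1e3,d@v*1e3,s["ft_force"]@u,s["ft_force"]@v,s["ft_force"][2]),"grip",s["grip_force"],s["grip_width"]*87)
E
python3 st.py
```

```text
t 6.9167 pos [ 0.5686 -0.0011  0.0692] yaw -13.87 tilt [ 0.0003 -0.0001]
rel stop: along -80.3 across -1.7  F along -0.81 across 0.12 z -1.93 grip 59.98789991470403 9.361525806998031
```

>>> send_rows:
  xyz:
    - [0, -1, 1]
    - [0, -1, 2]
    - [0, -1, 2.5]
    - [0, -1, 3]
    - [0, -1, 3.5]
    - [0, -1, 4]
    - [0, -1, 4]
    - [0, -1, 4]
    - [0, -1, 4]
    - [0, -1, 4]
  dr:
    - [0, 0, 0]
    - [0, 0, 0]
    - [0, 0, 0]
    - [0, 0, 0]
    - [0, 0, 0]
    - [0, 0, 0]
    - [0, 0, 0]
    - [0, 0, 0]
    - [0, 0, 0]
    - [0, 0, 0]

```text
time: 7.75
position: [0.5687, -0.0002, 0.0651]
tool_rot: [3.118, -0.38, 0.0]
ft_force: [-0.0, -0.3, -1.7]
grip_width: 0.11
grip_force: 60.0
```

```bash
python3 st.py
```

```text
t 7.75 pos [ 5.687e-01 -2.000e-04  6.510e-02] yaw -13.88 tilt [ 0.0001 -0.0001]
rel stop: along -80.4 across -0.8  F along 0.03 across -0.27 z -1.71 grip 59.98831920718658 9.59755808150236
```

>>> send_rows:
  xyz:
    - [3, 0, 0]
    - [7, 0, 0]
    - [11, 0, 0]
    - [15, 0, 0]
    - [19, 0, 0.5]
    - [22, 0, 1]
    - [24, 0, 1]
    - [24, 0, 1]
    - [24, 0, 1]
    - [24, 0, 1]
  dr:
    - [0, 0, 0]
    - [0, 0, 0]
    - [0, 0, 0]
    - [0, 0, 0]
    - [0, 0, 0]
    - [0, 0, 0]
    - [0, 0, 0]
    - [0, 0, 0]
    - [0, 0, 0]
    - [0, 0, 0]

```text
time: 8.58
position: [0.5921, -0.0054, 0.0651]
tool_rot: [-3.119, 0.379, 0.001]
ft_force: [-3.8, 0.6, 6.4]
grip_width: 0.109
grip_force: 60.0
```

```bash
python3 st.py
```

```text
t 8.5833 pos [ 0.5921 -0.0054  0.0651] yaw -13.86 tilt [-0.0005  0.0002]
rel stop: along -56.4 across -0.2  F along -3.81 across -0.35 z 6.40 grip 59.99601011892082 9.440539715677923
```

>>> send_rows:
  xyz:
    - [0, 0, -0.5]
    - [0.5, 0, -0.6]
    - [1, 0, -0.6]
    - [1.5, 0, -0.6]
    - [2, 0, -0.6]
    - [2.5, 0, -0.6]
    - [3, 0, -0.6]
    - [3.5, 0, -0.6]
    - [4, 0, -0.6]
    - [4, 0, -0.6]
  dr:
    - [0, 0, 0]
    - [0, 0, 0]
    - [0, 0, 0]
    - [0, 0, 0]
    - [0, 0, 0]
    - [0, 0, 0]
    - [0, 0, 0]
    - [0, 0, 0]
    - [0, 0, 0]
    - [0, 0, 0]

```text
time: 9.42
position: [0.5948, -0.0062, 0.0651]
tool_rot: [3.119, -0.379, -0.005]
ft_force: [-6.0, 1.6, 7.5]
grip_width: 0.113
grip_force: 60.0
```

```bash
python3 st.py
```

```text
t 9.4167 pos [ 0.5948 -0.0062  0.0651] yaw -13.86 tilt [-0.0029  0.0003]
rel stop: along -53.7 across -0.4  F along -6.19 across 0.14 z 7.49 grip 60.004508709535 9.853263727895778
```

>>> send_rows:
  xyz:
    - [0, 0, -0.5]
    - [0, 0, -1]
    - [0, 0, -1.2]
    - [0, 0, -1.2]
    - [0, 0, -1.2]
    - [0, 0, -1.2]
    - [0, 0, -1.2]
    - [0, 0, -1.2]
    - [0, 0, -1.2]
    - [0, 0, -1.2]
  dr:
    - [0, 0, 0]
    - [0, 0, 0]
    - [0, 0, 0]
    - [0, 0, 0]
    - [0, 0, 0]
    - [0, 0, 0]
    - [0, 0, 0]
    - [0, 0, 0]
    - [0, 0, 0]
    - [0, 0, 0]

```text
time: 10.25
position: [0.5956, -0.0072, 0.0657]
tool_rot: [3.118, -0.38, -0.001]
ft_force: [-2.0, 1.1, -2.4]
grip_width: 0.113
grip_force: 60.0
```

```bash
python3 st.py
python3 - <<'E'
from h import *
I=get_image("wrist");cv2.imwrite("pics/w4.png",cv2.resize(I[40:240,200:460,::-1],(780,600),interpolation=cv2.INTER_CUBIC))
E
```

```text
t 10.25 pos [ 0.5956 -0.0072  0.0657] yaw -13.89 tilt [-0.0006 -0.0003]
rel stop: along -52.6 across -1.2  F along -2.18 across 0.60 z -2.43 grip 59.99411095821415 9.816779714081523
```

View pics/w4.png

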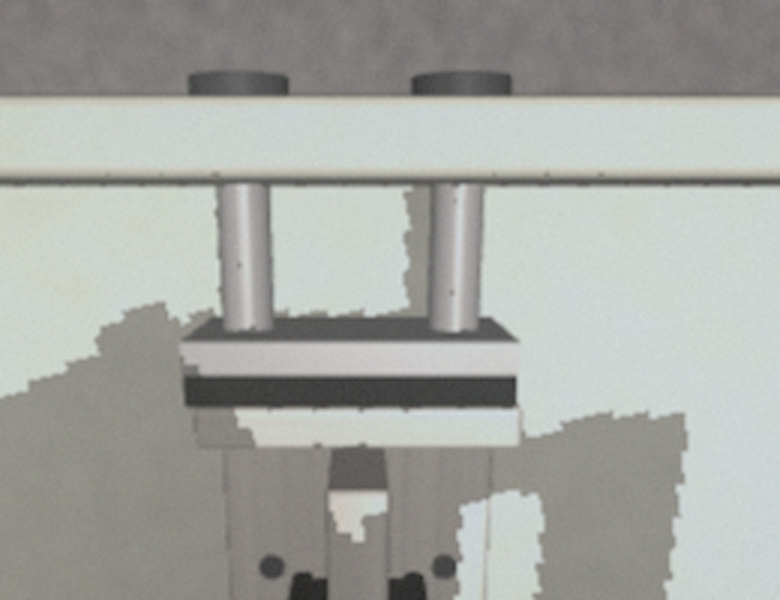

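The heel's top edge (196–519, y≈408) now sits against the stop's rubber (184–516), about 2 mm right of centre. The dark strip turns out to be the top of the rubber layer, so the face is about 4 mm nearer than I took it. That fits the 2.2 N reading now. I'll back off, recentre by 2 mm and press again.

>>> send_rows:
  xyz:
    - [-3, 0, 0]
    - [-6, -1, 0]
    - [-6, -2, 0]
    - [-6, -2, 0]
    - [-4, -2, 0]
    - [-2, -2, 0]
    - [0, -2, 0]
    - [1, -2, 0]
    - [2, -2, 0]
    - [2, -2, 0]
  dr:
    - [0, 0, 0]
    - [0, 0, 0]
    - [0, 0, 0]
    - [0, 0, 0]
    - [0, 0, 0]
    - [0, 0, 0]
    - [0, 0, 0]
    - [0, 0, 0]
    - [0, 0, 0]
    - [0, 0, 0]

```text
time: 11.13
position: [0.5978, -0.0054, 0.0657]
tool_rot: [3.118, -0.379, -0.002]
ft_force: [-4.0, 0.6, 0.3]
grip_width: 0.112
grip_force: 60.0
```

```bash
python3 st.py
```

```text
t 11.1333 pos [ 0.5978 -0.0054  0.0657] yaw -13.88 tilt [-0.0014 -0.    ]
rel stop: along -50.9 across 1.1  F along -4.04 across -0.40 z 0.34 grip 60.00255064936937 9.71152304643514
```

>>> send_rows:
  xyz:
    - [0.5, 0, 0]
    - [1, 0, 0]
    - [1.5, 0, 0]
    - [2, 0, 0]
    - [2.5, 0, 0]
    - [3, 0, 0]
    - [3.5, 0, 0]
    - [4, 0, 0]
    - [4, 0, 0]
    - [4, 0, 0]
  dr:
    - [0, 0, 0]
    - [0, 0, 0]
    - [0, 0, 0]
    - [0, 0, 0]
    - [0, 0, 0]
    - [0, 0, 0]
    - [0, 0, 0]
    - [0, 0, 0]
    - [0, 0, 0]
    - [0, 0, 0]

```text
time: 11.97
position: [0.6011, -0.0061, 0.0657]
tool_rot: [3.118, -0.379, -0.004]
ft_force: [-7.4, 1.7, 3.0]
grip_width: 0.113
grip_force: 60.0
```

```bash
python3 st.py
```

```text
t 11.9667 pos [ 0.6011 -0.0061  0.0657] yaw -13.86 tilt [-0.0024 -0.0001]
rel stop: along -47.5 across 1.1  F along -7.63 across -0.08 z 2.97 grip 60.00519786219229 9.8637614732079
```

>>> send_rows:
  xyz:
    - [0.5, 0, -0.1]
    - [1, 0, -0.2]
    - [1.5, 0, -0.2]
    - [2, 0, -0.2]
    - [2.5, 0, -0.2]
    - [3, 0, -0.2]
    - [3.5, 0, -0.2]
    - [4, 0, -0.2]
    - [4, 0, -0.2]
    - [4, 0, -0.2]
  dr:
    - [0, 0, 0]
    - [0, 0, 0]
    - [0, 0, 0]
    - [0, 0, 0]
    - [0, 0, 0]
    - [0, 0, 0]
    - [0, 0, 0]
    - [0, 0, 0]
    - [0, 0, 0]
    - [0, 0, 0]

```text
time: 12.8
position: [0.604, -0.0069, 0.0657]
tool_rot: [3.118, -0.379, -0.007]
ft_force: [-9.4, 0.1, 2.2]
grip_width: 0.112
grip_force: 60.0
```

```bash
python3 st.py
python3 - <<'E'
from h import *
I=get_image("wrist");cv2.imwrite("pics/w5.png",cv2.resize(I[40:240,200:460,::-1],(780,600),interpolation=cv2.INTER_CUBIC))
E
```

```text
t 12.8 pos [ 0.604  -0.0069  0.0657] yaw -13.86 tilt [-0.0045  0.0001]
rel stop: along -44.5 across 1.1  F along -9.21 across -2.11 z 2.18 grip 60.0069893195905 9.774011593001147
```

View pics/w5.png

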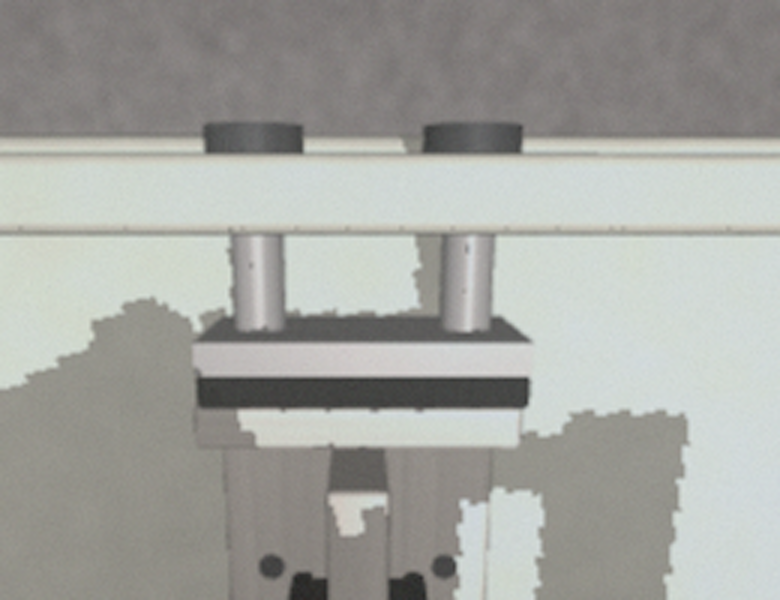

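The heel (195–519) is flush on the rubber (197–528) and within about 1.5 mm of centre. One more small step brings it to about 10 N, then I hold.

>>> send_rows:
  xyz:
    - [0.5, 0, 0]
    - [1, 0, 0]
    - [1.4, 0, 0]
    - [1.4, 0, 0]
    - [1.4, 0, 0]
    - [1.4, 0, 0]
    - [1.4, 0, 0]
    - [1.4, 0, 0]
    - [1.4, 0, 0]
    - [1.4, 0, 0]
  dr:
    - [0, 0, 0]
    - [0, 0, 0]
    - [0, 0, 0]
    - [0, 0, 0]
    - [0, 0, 0]
    - [0, 0, 0]
    - [0, 0, 0]
    - [0, 0, 0]
    - [0, 0, 0]
    - [0, 0, 0]

```text
time: 13.68
position: [0.6051, -0.0072, 0.0657]
tool_rot: [3.118, -0.379, -0.008]
ft_force: [-9.8, 1.5, 4.9]
grip_width: 0.111
grip_force: 60.0
```

>>> send_rows:
  xyz:
    - [0, 0, 0]
    - [0, 0, 0]
    - [0, 0, 0]
    - [0, 0, 0]
    - [0, 0, 0]
    - [0, 0, 0]
    - [0, 0, 0]
    - [0, 0, 0]
    - [0, 0, 0]
    - [0, 0, 0]
  dr:
    - [0, 0, 0]
    - [0, 0, 0]
    - [0, 0, 0]
    - [0, 0, 0]
    - [0, 0, 0]
    - [0, 0, 0]
    - [0, 0, 0]
    - [0, 0, 0]
    - [0, 0, 0]
    - [0, 0, 0]

```text
time: 14.52
position: [0.6051, -0.0071, 0.0657]
tool_rot: [3.118, -0.379, -0.008]
ft_force: [-10.9, 1.9, 4.8]
grip_width: 0.109
grip_force: 60.0
```

```bash
python3 st.py
```

```text
t 14.5167 pos [ 0.6051 -0.0071  0.0657] yaw -13.85 tilt [-0.0051 -0.    ]
rel stop: along -43.4 across 1.1  F along -11.01 across -0.78 z 4.83 grip 60.007736959159956 9.444611769905833
```

Steady at about 10 N (9.5 N from the spring travel, 11 N at the wrist including deck friction), with the foot on the deck, square and centred. Handing in.

```bash
python3 -c "
from bench import *
print(close_job())"
```

```text
the job is handed in; nothing more can be done
None
```

The job is handed in with the divider still gripped: foot on the deck, heel square on the sprung stop and within about 1.5 mm of centre, pressed at about 10 N. The bystanders were not touched, and the hand-in returned no verdict.

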